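# Slide a full food tub up the ramp onto the warming plate

## Robot

A 6-joint arm with a two-finger parallel gripper is mounted at the origin on a cart in front of the work surface, level with it; the furniture and walls round the work are solid. World frame = base frame: x ahead of the robot, y to its left, z up, the work surface at z = 0. Lengths are in mm, angles in degrees, forces in N, time in s.
With the tool pointing down it reaches from about 325 to 775 mm from the base axis. Payload 5.5 kg.
Tool frame: the origin (TCP) lies midway between the tips of the shut fingers; the grasp point (between the pads) lies 19 mm behind it; x points along the fingers, z is the direction in which the jaws open and shut, and the axes are right-handed (so a half turn about x gives the same grasp; the last joint's range is limited). The gripper opens to 85 mm and grips with 20 to 120 N. Pads are 22 mm wide; open, the fingers measure 114 mm over their backs; the gripper's body (76 mm by 85 mm) begins 54 mm behind the grasp point. The pads swing forward as they close: fully open they stand 13 mm farther back than shut.
Start: joints at [-75.957, 5.22, 70.514, -0, 104.267, -3.249], TCP at [178.343, -572.896, 231.275] pointing down, gripper open.
Joint ranges: [-164.24, 164.24], [-49.07, 125.15], [9.68, 141.18], [-86.29, 266.29], [3.28, 154.24], [-151.56, 151.56]. Speed limits (degrees/s): [147.25, 147.25, 172.46, 180, 180, 180].

## Interface

Orientations are given as [roll, pitch, yaw] about the fixed x, y, z axes, in that order (R = Rz(yaw) Ry(pitch) Rx(roll)).
In Python, from bench import ctrl gives the robot as it stands.
- The arm moves only by the tool play_rows, never from a script. Its argument "increments" is one flat list of numbers, 7 for each row, row after row: the shift along the tool's x, y, z normalised to -1 to 1, where 1 is 500 mm, then the turn, a rotation vector about the tool's x, y, z normalised to -1 to 1, where 1 is pi/4 rad, then the opening, from -1 (shut) to 1 (fully open). A call has 1 to 10 rows; each row is the pose to reach, as a shift and turn from the pose measured when the call began, along the tool's axes at that moment; what a row does not reach only later rows make up. A row lasts 1/12 s, in which the tool goes at most 41.7 mm and 7.16 degrees, less where a joint would pass 70% of its speed; a pose out of reach is approached as far as the arm can. A call with a number of a shift or a turn outside -1 to 1 is refused whole. A call with a gripper value outside its range is refused whole. The fingers move at their own pace and stop on an object; "squeeze" is the grip in N (left out, the last holds). Time passes only in rows, so rows that repeat a pose let the fingers close. It gives the time, the measured TCP pose, the force and the opening at its end, in the units of the state.
- ctrl.get_obs(): the state, without advancing time (a new reading comes with each control period).
- ctrl.camera(name): name is "scene" or "side" or "wrist"; returns the picture (384x512x3 uint8, red, green, blue); there is no depth.
- ctrl.get_calibration(name): a dict with "mtx" (3x3 intrinsics, pixels), "world_from_camera" (4x4, takes a point from camera to world coordinates). Camera axes: x right, y down, z forward; pixel columns grow to the right and rows downward; lengths in mm; the calibration is good to about 2 mm. A picture is of the moment at which its call begins: read the wrist's pose just before it. get_calibration takes no time and is no camera call; for the wrist camera it gives the pose at the moment of the call.
- ctrl.hand_in(): hands the job in, once; it reports no verdict.
Trained networks look in the newest picture that a camera, given by its name, has taken for a name from the list of things; names that differ only in an ending like _2 or _b are one class to them, and where a whole thing is asked for, a point or a joint stands for the part that bears it (a point fixed in the world has none). Each returns a list of dicts, best first, with "conf" (0 to 1); they miss things now and then, are a little off and sometimes report something else, mostly with a low value. They report only what shows in the picture. A call takes as long as a camera call.
- ctrl.outline_of(camera, thing): "mask" (384x512 bool, what is visible of it) and "bbox" ([centre column, centre row, width, height] in pixels, round what is visible of it).
- ctrl.mark_of(camera, thing): "xy" ([column, row] in pixels: a listed point, or the origin of a listed thing).
The state is a dict: "t": time; "joint_pos": joint angles; "qvel": joint speeds; "joint_torque": joint torques, N m; "ee_pos": TCP position; "eef_rot": TCP orientation; "ft_force": force on the tool from outside, world axes, zero at the start; "torque": the same for the moment, N m; "finger_gap": finger opening in mm.
Only numpy, scipy, OpenCV 4.12 (cv2) and the standard library are available. Lean on these libraries where they do the work, as an engineer would, in place of code of your own. Each camera call takes 0.05 s, during which the arm holds its last target.

## Task

Slide the full green food tub, without lifting it, up the little ramp and over the lip onto the warming plate, then push it on until the sprung bumper at the far end clearly gives, without driving the bumper hard against its end. Let go and leave the tub lying flat and square on the plate, resting against the bumper, and do not disturb the other things on the worktop.

Things in the scene. Friction and masses are not known exactly. Their poses are not given: they have to be found in the camera images.
- tub: Green lidded food tub (lid fixed), 56 mm high, 0.72 to 0.99 kg. Origin: centre of its underside, z up. It starts before the ramp's foot, x pointing up the ramp within 0.2 rad. Walls taper from x = -43/+43 mm at the foot to -52/+52; the lid edge (z = 48 to 56 mm) reaches -55/+55. Lid runs from y = -66 to +82 mm, a tab to -82. Friction and weight vary: 2 to 6 N slide it on the level, more on the ramp.
- tub_push (a point): Where to push: the middle of the tub's long -x side at the lid edge (tub x = -55, y = +8, z = 52 mm; the weight's middle is also at y = +8). Axes as the tub's: push along +x. Two contacts about 90 mm apart, either side of this point, keep the tub straight. An upright pusher meets the lid edge first; raise it with the tub on the ramp, or its grip on the lid edge jams the tub.
- plate: Warming plate with loading ramp, fixed. Origin: on the worktop under the middle of the lip; x points up the ramp to the bumper, y across, z up. Steel ramp, 200 mm wide, from the worktop at x = -86 mm to the dark steel lip at x = 0, 15 mm high. White side rails, 30 mm high, inner faces at y = -95 and +95 mm from x = -22 mm on; from there back to x = -72 they flare out. Control knob on the -y side.
- plate_deck (a point): Centre of the top of the dark deck on which the tub shall lie (plate x = 103, y = 0, z = 10 mm); axes as the plate's. The deck lies 5 mm below the lip and runs from plate x = 4 to 200 mm. The tub lies wholly behind the lip once its origin is past plate x = 48 mm; from there it has 30 to 70 mm to go to the bumper; its rear may hang on the pusher there and drops to the deck as soon as the pusher backs off.
- bumper: White housing 40 x 130 x 52 mm, fixed at the deck's far end. Origin: middle of its underside (plate x = 220, z = 10 mm), axes as the plate's. On rods before it (-x) is a sprung pad, 110 mm wide, black rubber face, 4 to 56 mm above the deck, clamped at an unknown setting: its unloaded face is 45 to 85 mm on the -x side of this origin. This is NOT measured: find it by feel.
- bumper_front (a point): Middle of the housing's front face, 30 mm above the deck; axes as the plate's. How the pad feels: it gives from 0.6 N on, 1 mm for each 0.85 N, and reaches its end after 12 mm at 11 N. Press it with 5 to 11 N (beyond the tub's own sliding friction) for 0.3 s or more; over 18 N on it harms it. As you back off it pushes the tub a little back, till friction holds the tub against it.
- kitchen_roll: White kitchen roll standing upright, 104 mm across, 228 mm high. Bystander at the back: leave it alone. Origin: centre of its underside.
- oil_bottle: Dark green oil bottle, red cap, 58 mm across, 281 mm high. Bystander at the back: leave it alone. Origin: centre of its underside.
- spice_jar: Spice jar with white cap, 47 mm across, 98 mm high. Bystander at the back: leave it alone. Origin: centre of its underside.
- salt_shaker: Glass salt shaker, grey top, 44 mm across, 90 mm high. Bystander at the back: leave it alone. Origin: centre of its underside.
- jar: Small jar with a black lid, 52 mm across, 66 mm high. Bystander at the back: leave it alone. Origin: centre of its underside.
- tea_box: Red tea box, 72 x 135 x 78 mm. Bystander at the back: leave it alone. Origin: centre of its underside.
- timer: Round red and cream kitchen timer, 63 mm across, 60 mm high. Bystander at the back: leave it alone. Origin: centre of its underside.

How it is judged:
By the outcome, as a careful person would: the job done as asked, in the order asked, and still so for the second after the job is handed in, with the robot touching nothing.
It also fails if it takes over 64 s, if anything falls off the work surface, if the arm or the gripper's body presses on something with over 40 N, if the wrist force passes 120 N, or if a joint passes its speed limit or range.

## Working session

There is one attempt and no reset: what is moved stays moved. The work goes in short steps, Python scripts to look and compute and a tool call to move; the robot and the scene stay as the last step left them, time stands still between calls to the robot, and variables do not carry over. Pictures are saved under pics/ and viewed, and the job is handed in when it is done.

Besides the shell and the picture viewer there is one more tool, called after "Call:" as a command line: name --argument value ..., lists and objects as JSON in quotes. play_rows: Moves the arm, as the interface text tells. Its arguments: {"type":"object","properties":{"increments":{"type":"array"},"squeeze":{"type":"number"}},"required":["increments"]}

```bash
mkdir -p pics; ls; python3 - <<'E'
from bench import ctrl
import cv2,numpy as np
o=ctrl.get_obs(); print(o)
for c in ["scene","side"]:
    im=ctrl.camera(c); cv2.imwrite(f"pics/{c}0.png",im[:,:,::-1])
    k=ctrl.get_calibration(c); print(c,np.round(k["mtx"],1).tolist(),np.round(k["world_from_camera"],3).tolist())
    for n in ["tub","tub_push","plate","plate_deck","bumper","bumper_front"]:
        r=ctrl.mark_of(c,n); print(n,[(np.round(d["xy"],1).tolist(),round(d["conf"],2)) for d in r[:2]])
E
```

```text
pics
{'t': 0.0, 'joint_pos': array([-7.59567241e+01,  5.26358636e+00,  7.05847894e+01, -8.22104782e-05,
        1.04264569e+02, -3.24885861e+00]), 'qvel': array([-0.01423857, -0.03534504, -0.01797946, -0.0686345 , -0.06799143,
        0.00629075]), 'joint_torque': array([-1.01633828e-03, -4.58732593e+01, -4.18024564e+01, -1.08551226e-04,
        1.17052422e-02,  1.18591873e-05]), 'ee_pos': array([ 178.27324963, -572.60635197,  230.11717658]), 'eef_rot': array([176.7915803 ,  89.88705509, 104.08369467]), 'ft_force': array([ 0.40136086, -0.1623105 , -0.56376485]), 'torque': array([0.04479819, 0.02980635, 0.01285639]), 'finger_gap': 85.42530533234083}
scene [[355.1, 0.0, 256.7], [0.0, 355.1, 193.2], [0.0, 0.0, 1.0]] [[-0.548, -0.632, 0.548, 167.69], [-0.837, 0.411, -0.362, 369.054], [0.004, -0.657, -0.754, 727.798], [0.0, 0.0, 0.0, 1.0]]
tub [([250.5, 266.3], 0.9)]
tub_push [([225.1, 256.7], 0.87)]
plate [([318.1, 233.0], 0.64)]
plate_deck [([351.9, 217.7], 0.91), ([388.1, 206.3], 0.16)]
bumper [([390.0, 206.6], 0.93), ([253.0, 169.9], 0.31)]
bumper_front [([383.9, 199.3], 0.65), ([250.5, 267.1], 0.41)]
side [[374.5, 0.0, 252.5], [0.0, 374.5, 197.9], [0.0, 0.0, 1.0]] [[-0.984, -0.093, 0.154, 444.272], [-0.18, 0.52, -0.835, 961.531], [-0.002, -0.849, -0.528, 633.333], [0.0, 0.0, 0.0, 1.0]]
tub [([308.8, 170.9], 0.58), ([279.6, 241.6], 0.57)]
tub_push [([272.9, 235.4], 0.68)]
plate [([293.1, 207.6], 0.96), ([190.9, 232.6], 0.51)]
plate_deck [([299.0, 188.1], 0.63), ([294.9, 206.4], 0.22)]
bumper [([307.1, 171.5], 0.64)]
bumper_front [([304.0, 165.1], 0.64)]
```

View pics/scene0.png

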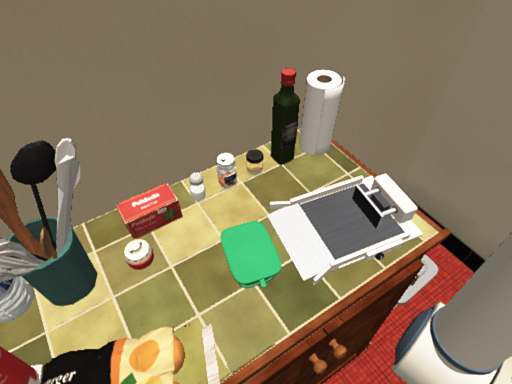

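View pics/side0.png

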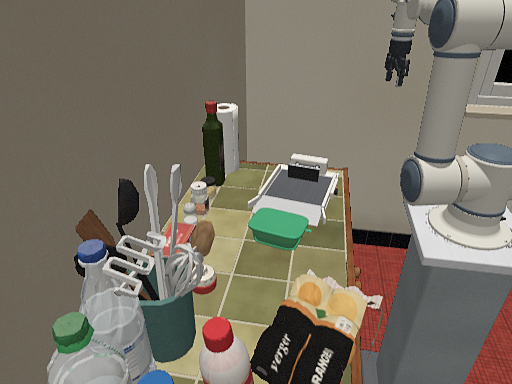

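```bash
cat > h.py <<'E'
import numpy as np
from scipy.spatial.transform import Rotation as R
from bench import ctrl
def ray(c,px,z):
    k=ctrl.get_calibration(c);T=np.array(k["world_from_camera"]);K=np.array(k["mtx"])
    d=T[:3,:3]@np.linalg.solve(K,[px[0],px[1],1]);p=T[:3,3]
    return p+d*(z-p[2])/d[2]
def proj(c,P):
    k=ctrl.get_calibration(c);T=np.array(k["world_from_camera"]);K=np.array(k["mtx"])
    q=K@(T[:3,:3].T@(np.array(P)-T[:3,3]));return q[:2]/q[2]
E
python3 - <<'E'
from h import *
for c,l in dict(scene=[("tub",250.5,266.3,0),("push",225.1,256.7,52),("plate",318.1,233,0),("deck",351.9,217.7,10),("bump",390,206.6,10),("bf",383.9,199.3,40)],
 side=[("tub",279.6,241.6,0),("push",272.9,235.4,52),("plate",293.1,207.6,0),("deck",299,188.1,10),("bump",307.1,171.5,10),("bf",304,165.1,40)]).items():
  for n,u,v,z in l: print(c,n,ray(c,(u,v),z).round(1))
E
```

```text
scene tub [518.  153.6   0. ]
scene push [543.1 202.8  52. ]
scene plate [504.7 -36.8   0. ]
scene deck [ 489.6 -133.1   10. ]
scene bump [ 462.3 -241.4   10. ]
scene bf [ 475.1 -220.9   40. ]
side tub [517.1 166.    0. ]
side push [530.8 209.4  52. ]
side plate [496.1  -7.2   0. ]
side deck [ 486.6 -112.    10. ]
side bump [ 467.2 -234.1   10. ]
side bf [ 479.5 -222.7   40. ]
```

The scene picture shows the tub in the middle (about 250,250), the ramp at (300,240) and the deck and bumper at (350,215)/(390,200). The bystanders sit behind, and the pusher corridor looks clear. The two cameras agree to about 1–3 cm, so I'll refine by overlaying models on the pictures.

```bash
cat >> h.py <<'E'
import cv2
def T2(x,y,yaw,P):
    P=np.atleast_2d(np.array(P,float));c,s=np.cos(yaw),np.sin(yaw)
    return np.c_[x+c*P[:,0]-s*P[:,1],y+s*P[:,0]+c*P[:,1],P[:,2]]
PL=[[(-86,-100,0),(-86,100,0)],[(0,-95,15),(0,95,15)],[(4,-95,10),(4,95,10),(200,95,10),(200,-95,10),(4,-95,10)],
 [(-22,95,30),(200,95,30)],[(-22,-95,30),(200,-95,30)],[(200,-65,62),(240,-65,62),(240,65,62),(200,65,62),(200,-65,62)],[(200,65,10),(200,65,62)],[(200,-65,10),(200,-65,62)]]
TB=[[(-55,-66,56),(55,-66,56),(55,82,56),(-55,82,56),(-55,-66,56)]]
def draw(im,c,pose,L,z,off,col):
    for l in L:
        pts=[(proj(c,p)-off)*z for p in T2(*pose,l)]
        cv2.polylines(im,[np.round(pts).astype(int)],False,col,1,cv2.LINE_AA)
E
cat > ov.py <<'E'
import sys
from h import *
tag,px,py,pa,tx,ty,ta=sys.argv[1],*map(float,sys.argv[2:8])
for c,b in dict(scene=(210,160,430,300),side=(235,140,350,260)).items():
    im=cv2.imread(f"pics/{c}0.png");z=3.5 if c=="scene" else 6
    cr=im[b[1]:b[3],b[0]:b[2]];cr=cv2.resize(cr,None,fx=z,fy=z,interpolation=cv2.INTER_CUBIC)
    draw(cr,c,(px,py,np.radians(pa)),PL,z,np.array(b[:2])-.5+.5/z,(255,0,255))
    draw(cr,c,(tx,ty,np.radians(ta)),TB,z,np.array(b[:2])-.5+.5/z,(0,0,255))
    cv2.imwrite(f"pics/ov_{c}_{tag}.png",cr); print(cr.shape)
E
python3 ov.py a 500 -28 -98 520 158 -100
```

```text
(490, 770, 3)
(720, 690, 3)
```

View pics/ov_scene_a.png

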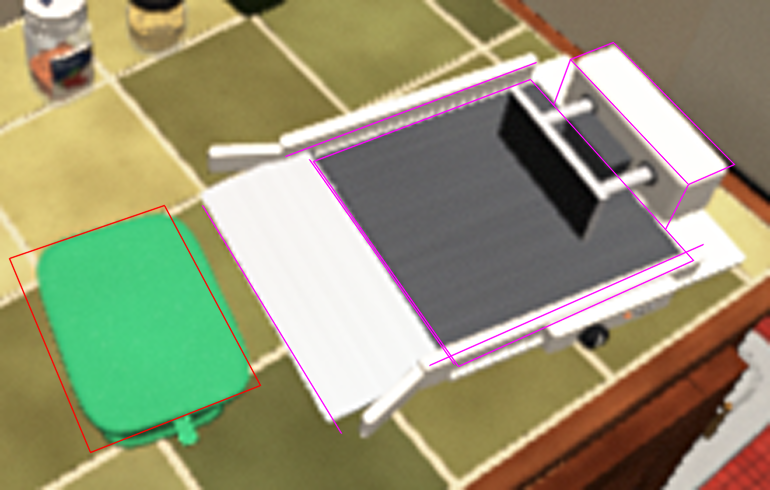

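```bash
python3 - <<'E'
from h import *
ctrl.camera("scene")
m=ctrl.outline_of("scene","tub")[0];print(m["conf"],m["bbox"],m["mask"].sum())
cv2.imwrite("pics/m_scene.png",m["mask"]*np.uint8(255))
ctrl.camera("side")
for m in ctrl.outline_of("side","tub")[:2]:print(m["conf"],m["bbox"],m["mask"].sum())
for n in ["kitchen_roll","oil_bottle","spice_jar","salt_shaker","jar","tea_box","timer"]:
    r=ctrl.mark_of("scene",n) 
    if n=="kitchen_roll": pass
    print(n,r and ray("scene",r[0]["xy"],0).round(0))
E
```

```text
0.98 [251.2, 253.1, 55.9, 66.8] 2909
0.56 [279.0, 227.6, 61.4, 37.9] 1919
kitchen_roll [ 754. -249.    0.]
oil_bottle [ 786. -127.    0.]
spice_jar [774.  76.   0.]
salt_shaker [778. 160.   0.]
jar [772. -23.   0.]
tea_box [770. 299.   0.]
timer [667. 358.   0.]
```

View pics/ov_side_a.png

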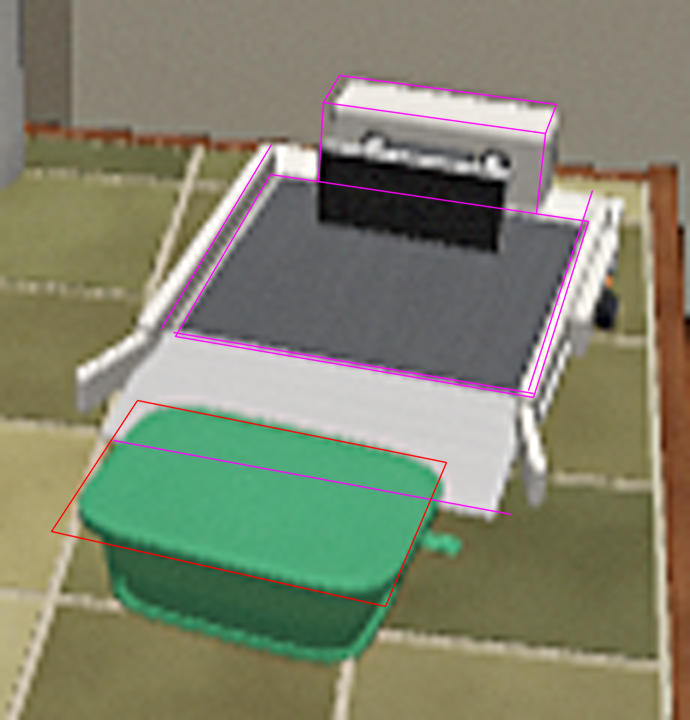

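```bash
cat > fit.py <<'E'
from h import *
from scipy.optimize import least_squares,minimize
S=[((-86,100,0),(205,201)),((-86,-100,0),(330,422)),((0,95,15),(308,157)),((0,-95,15),(436,352)),((240,65,62),(615,45)),((240,-65,62),(727,164)),((200,-65,62),(690,184))]
D=[((-86,-100,0),(497,514)),((0,95,15),(170,333)),((0,-95,15),(522,393)),((240,65,62),(345,80)),((240,-65,62),(556,104)),((200,-65,62),(545,134)),((200,65,62),(327,103))]
obs=[("scene",p,np.array(q)/3.5+[210,160]-.5) for p,q in S]+[("side",p,np.array(q)/6+[235,140]-.5) for p,q in D]
f=lambda v:np.concatenate([proj(c,T2(v[0],v[1],np.radians(v[2]),p)[0])-q for c,p,q in obs])
r=least_squares(f,[500,-28,-98],loss="soft_l1");print("plate",r.x.round(2));print(f(r.x).reshape(-1,2).round(1).tolist())
ms=[]
for c in ["scene","side"]:
    im=ctrl.camera(c);hsv=cv2.cvtColor(im,cv2.COLOR_RGB2HSV)
    g=((hsv[...,0]>65)&(hsv[...,0]<88)&(hsv[...,1]>130)).astype(np.uint8)
    m=ctrl.outline_of(c,"tub")[0]["mask"]
    n,l,st,ce=cv2.connectedComponentsWithStats(g)
    k=np.argmax([(l[m]==i).sum() if i else 0 for i in range(n)]);g=(l==k).astype(np.uint8)
    g=cv2.morphologyEx(g,cv2.MORPH_OPEN,np.ones((5,5)));print(c,g.sum(),(g.astype(bool)&m).sum(),m.sum())
    ms.append((c,g))
def rr(x0,x1,y0,y1,r,z):
    o=[]
    for cx,cy,a in [(x1-r,y1-r,0),(x0+r,y1-r,90),(x0+r,y0+r,180),(x1-r,y0+r,270)]:
        for t in np.radians(np.linspace(a,a+90,7)):o.append((cx+r*np.cos(t),cy+r*np.sin(t),z))
    return o
def cost(v,full=False):
    x,y,a,rad=v;J=0
    P=T2(x,y,np.radians(a),rr(-55,55,-66,82,rad,56)+rr(-55,55,-66,82,rad,48)+rr(-43,43,-56,72,rad-8,0))
    for c,g in ms:
        q=np.array([proj(c,p) for p in P]);im=np.zeros((384*4,512*4),np.uint8)
        h=cv2.convexHull(np.round((q+.5)*4-.5).astype(np.int32));cv2.fillPoly(im,[h],255)
        m=cv2.resize(im,(512,384),interpolation=cv2.INTER_AREA)/255.
        J+=np.abs(m-g).sum()/g.sum()
    return J
best=min((minimize(cost,[520,158,a,25],method="Nelder-Mead",options=dict(initial_simplex=np.array([[520,158,a,25],[530,158,a,25],[520,168,a,25],[520,158,a+5,25],[520,158,a,32]]))) for a in (-105,-97)),key=lambda r:r.fun)
print("tub",best.x.round(2),best.fun)
ms0=ms
for k in (0,1):
    ms=[ms0[k]];b=minimize(cost,best.x,method="Nelder-Mead");print(ms[0][0],b.x.round(1),b.fun)
E
python3 fit.py
```

```text
plate [505.29 -28.06 -99.44]
[[-1.4, -0.9], [0.4, 1.1], [0.1, -1.0], [2.9, 2.3], [0.1, -0.5], [1.6, 0.8], [-1.2, 0.3], [-0.4, 0.2], [-0.8, -0.7], [-0.1, 0.2], [-0.7, -0.9], [0.2, 0.4], [-0.1, 0.2], [-0.6, -0.2]]
scene 2828 2806 2871
side 1329 1321 1917Traceback (most recent call last):
  File "fit.py", line 31, in <module>
    best=min((minimize(cost,[520,158,a,25],method="Nelder-Mead",options=dict(initial_simplex=np.array([[520,158,a,25],[530,158,a,25],[520,168,a,25],[520,158,a+5,25],[520,158,a,32]]))) for a in (-105,-97)),key=lambda r:r.fun)
  File "fit.py", line 31, in <genexpr>
    best=min((minimize(cost,[520,158,a,25],method="Nelder-Mead",options=dict(initial_simplex=np.array([[520,158,a,25],[530,158,a,25],[520,168,a,25],[520,158,a+5,25],[520,158,a,32]]))) for a in (-105,-97)),key=lambda r:r.fun)
              ~~~~~~~~^^^^^^^^^^^^^^^^^^^^^^^^^^^^^^^^^^^^^^^^^^^^^^^^^^^^^^^^^^^^^^^^^^^^^^^^^^^^^^^^^^^^^^^^^^^^^^^^^^^^^^^^^^^^^^^^^^^^^^^^^^^^^^^^^^^^^^^^^^^^^^^^^^^^^^^^^^^^^^^^^
    res = _minimize_neldermead(fun, x0, args, callback, bounds=bounds,
                               **options)
    fxr = func(xr)
    fx = function(np.copy(x), *(wrapper_args + args))
  File "fit.py", line 26, in cost
    q=np.array([proj(c,p) for p in P]);im=np.zeros((384*4,512*4),np.uint8)
                ~~~~^^^^^
  File "h.py", line 9, in proj
    k=ctrl.get_calibration(c);T=np.array(k["world_from_camera"]);K=np.array(k["mtx"])
ValueError: time passes only in moves, steps and waits
```

```bash
python3 - <<'E'
s=open('h.py').read()
s=s.replace('k=ctrl.get_calibration(c);','k=cal(c);').replace('def ray','CC={}\ndef cal(c):\n    if c not in CC: CC[c]=ctrl.get_calibration(c)\n    return CC[c]\ndef ray',1)
open('h.py','w').write(s)
f=open('fit.py').read().replace('ms.append((c,g))','ms.append((c,g if c=="scene" else cv2.morphologyEx(m.astype(np.uint8),cv2.MORPH_OPEN,np.ones((7,7)))))')
open('fit.py','w').write(f)
E
time python3 fit.py
```

```text
plate [505.29 -28.06 -99.44]
[[-1.4, -0.9], [0.4, 1.1], [0.1, -1.0], [2.9, 2.3], [0.1, -0.5], [1.6, 0.8], [-1.2, 0.3], [-0.4, 0.2], [-0.8, -0.7], [-0.1, 0.2], [-0.7, -0.9], [0.2, 0.4], [-0.1, 0.2], [-0.6, -0.2]]
scene 2831 2823 2925
side 1330 1327 1850
tub [ 519.3   150.14 -102.33   43.89] 0.1358609432444183
scene [ 519.7  150.6 -103.1   43.5] 0.05829021824201245
side [ 519.7  148.1 -100.2   45.4] 0.07264929911028611
real	0m12.142s
user	0m8.668s
sys	0m4.493s
```

```bash
python3 ov.py b 505.3 -28 -99.4 519.5 150 -102
```

```text
(490, 770, 3)
(720, 690, 3)
```

View pics/ov_scene_b.png

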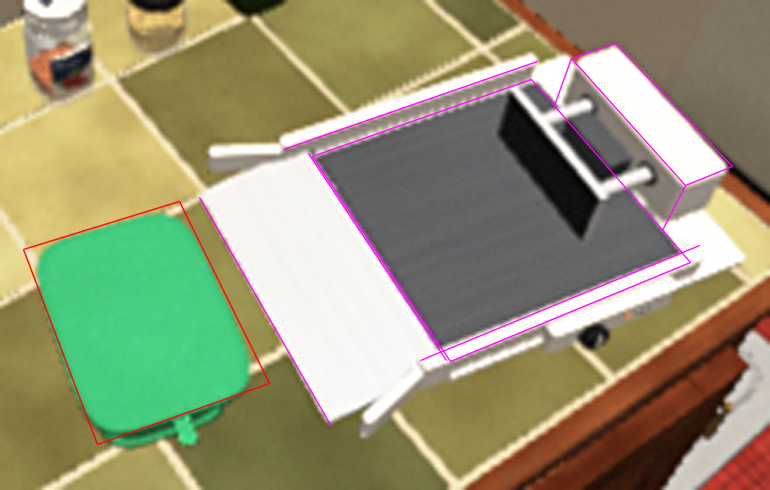

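View pics/ov_side_b.png

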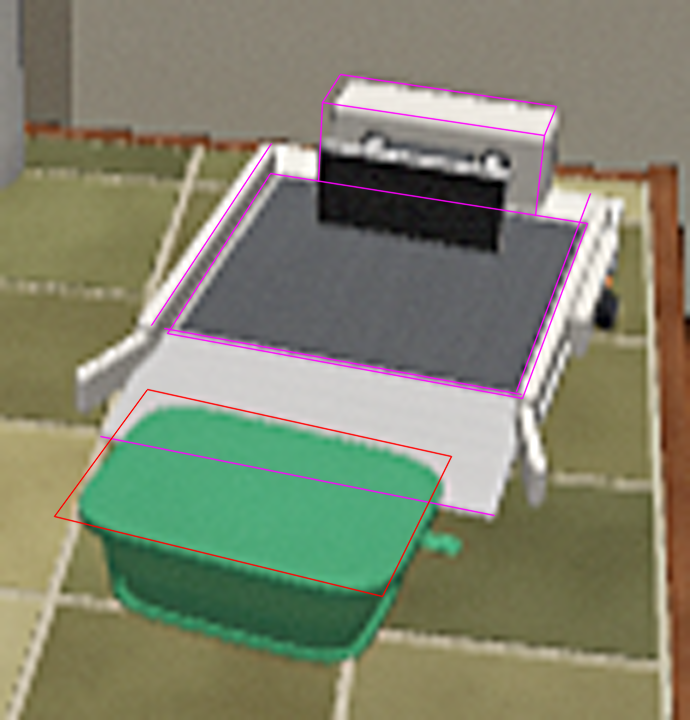

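Plate pose is about (505,-28,-99.4°) and tub about (519,156,-102°). The tub's body sits at plate y ≈ -8, so it's nearly centred and needs little steering. Next is the transit.

```bash
cat > mv.py <<'E'
import sys
from h import *
# target x y z, yaw of push direction(tub x)
def target(yaw,flip):
    a=np.radians(yaw);tx=np.array([np.cos(a),np.sin(a),0]);ty=np.array([-np.sin(a),np.cos(a),0])
    z=ty if not flip else -ty;x=np.array([0,0,-1.]);y=np.cross(z,x);return np.c_[x,y,z]
def rows(pos,yaw,flip):
    o=ctrl.get_obs();R0=R.from_euler("xyz",o["eef_rot"],degrees=True)
    d=R0.inv().apply(np.array(pos)-o["ee_pos"])/500
    rv=(R0.inv()*R.from_matrix(target(yaw,flip))).as_rotvec()/(np.pi/4)
    return o,d,rv
if __name__=="__main__":
    x,y,z,yaw=map(float,sys.argv[1:5])
    for fl in ((0,1) if len(sys.argv)<6 else [int(sys.argv[5])]):
        o,d,rv=rows((x,y,z),yaw,fl);print(fl,d.round(4).tolist(),rv.round(4).tolist())
    print(round(o["t"],2),o["ee_pos"].round(1),o["eef_rot"].round(2),o["ft_force"].round(2),round(o["finger_gap"],1),o["joint_pos"].round(0))
    print(R.from_euler("xyz",o["eef_rot"],degrees=True).as_matrix().round(3).tolist())
E
python3 mv.py 480 -170 200 -102
```

```text
0 [0.0625, 0.8155, -0.5901] [-1.3491, -0.0, -0.0]
1 [0.0625, 0.8155, -0.5901] [2.6509, -0.0, 0.0]
1.65 [ 178.3 -572.9  231.3] [-176.27   90.    111.02] [-0.63 -0.17 -0.24] 85.0 [-76.   5.  71.  -0. 104.  -3.]
[[-0.0, 0.955, 0.297], [0.0, 0.297, -0.955], [-1.0, -0.0, -0.0]]
```

Call:
play_rows --increments '[0.02,0.8,-0.58,-0.7,0,0,0.7,0.03,0.8,-0.58,-0.7,0,0,0.7,0.04,0.8,-0.58,-0.7,0,0,0.7,0.06,0.8,-0.58,-0.7,0,0,0.7,0.06,0.8,-0.58,-0.7,0,0,0.7,0.06,0.8,-0.58,-0.7,0,0,0.7,0.06,0.8,-0.58,-0.7,0,0,0.7,0.06,0.8,-0.58,-0.7,0,0,0.7,0.06,0.8,-0.58,-0.7,0,0,0.7,0.06,0.8,-0.58,-0.7,0,0,0.7]'

```text
t: 2.48
ee_pos: [428.1, -237.9, 207.0]
eef_rot: [6.0, 89.9, -35.2]
ft_force: [2.1, -0.6, -0.4]
finger_gap: 72.8
```

```bash
python3 mv.py 549 258 150 -102 0
```

```text
0 [0.1136, 0.9054, -0.4717] [-0.6493, 0.0012, 0.0002]
2.48 [ 428.1 -237.9  207. ] [  6.03  89.95 -35.18] [ 2.1  -0.63 -0.44] 72.8 [-33. -12.  90.  -0. 102.   8.]
[[0.001, 0.659, 0.752], [-0.001, 0.752, -0.659], [-1.0, 0.0, 0.001]]
```

Call:
play_rows --increments '[0,0.905,-0.47,-0.65,0,0,0.7,0,0.905,-0.47,-0.65,0,0,0.7,0,0.905,-0.47,-0.65,0,0,0.7,0,0.905,-0.47,-0.65,0,0,0.7,0,0.905,-0.47,-0.65,0,0,0.7,0,0.905,-0.47,-0.65,0,0,0.7,0,0.905,-0.47,-0.65,0,0,0.7,0,0.905,-0.47,-0.65,0,0,0.7,0,0.905,-0.47,-0.65,0,0,0.7,0,0.905,-0.47,-0.65,0,0,0.7]'

```text
t: 3.32
ee_pos: [526.8, 167.1, 207.1]
eef_rot: [-6.4, 89.9, -18.3]
ft_force: [0.6, -0.7, 0.4]
finger_gap: 72.7
```

```bash
python3 mv.py 549 258 120 -102 0; python3 - <<'E'
from h import *
im=ctrl.camera("wrist");cv2.imwrite("pics/w1.png",im[:,:,::-1])
for n in ["tub","tub_push","plate"]:
    r=ctrl.mark_of("wrist",n);print(n,[(d["xy"],d["conf"],ray("wrist",d["xy"],52 if n=="tub_push" else 0).round(1)) for d in r[:1]])
E
```

```text
0 [0.1741, 0.1871, 0.0056] [0.0011, 0.002, 0.0002]
3.32 [526.8 167.1 207.1] [ -6.37  89.91 -18.32] [ 0.64 -0.74  0.36] 72.7 [ 14.  -2.  81.  -0. 102.  26.]
[[0.001, 0.207, 0.978], [-0.0, 0.978, -0.207], [-1.0, -0.0, 0.002]]
tub [([253.7, 178.3], 0.77, array([518.4, 153.6,   0. ]))]
tub_push []
plate [([272.0, 308.4], 0.7, array([505.3, -30. ,   0. ]))]
```

View pics/w1.png

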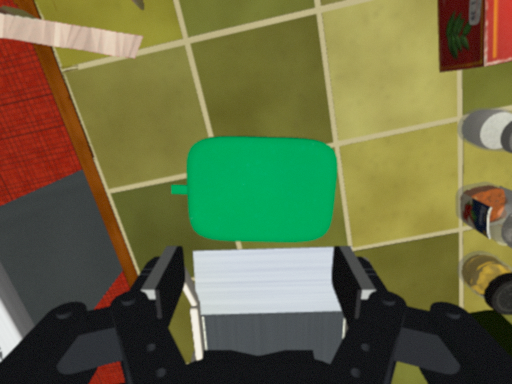

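The wrist picture shows the tub lid at columns 187–336, rows 136–242, with the ramp straight below it. I'll measure the lid precisely from this view.

```bash
python3 - <<'E'
from h import *
im=cv2.imread("pics/w1.png");hsv=cv2.cvtColor(im,cv2.COLOR_BGR2HSV)
g=((hsv[...,0]>65)&(hsv[...,0]<88)&(hsv[...,1]>130)).astype(np.uint8)
g=cv2.morphologyEx(g,cv2.MORPH_OPEN,np.ones((17,17)))
c=max(cv2.findContours(g,0,1)[0],key=cv2.contourArea)[:,0,:]
W=np.array([ray("wrist",p,54)[:2] for p in c],np.float32)
r=cv2.minAreaRect(W);print(r)
a=np.radians(-102)
print("sz 110x148 expected")
# plate ramp edges: print transforms for points
for p in [(194,250),(332,249),(203,314),(340,312)]: print(ray("wrist",p,0 if p[1]<260 else 15).round(1))
E
```

```text
((526.1611328125, 148.02883911132812), (110.5239486694336, 148.50796508789062), 76.6793441772461)
sz 110x148 expected
[424.5  71.7   0. ]
[595.9  37.3   0. ]
[416. -14.  15.]
[591.8 -47.5  15. ]
```

```bash
python3 - <<'E'
from h import *
im=cv2.imread("pics/w1.png")
for i,(p,col) in enumerate([((505.3,-28,-99.4),(255,0,255)),((505,-30,-101),(0,255,255))]):
    draw(im,"wrist",(p[0],p[1],np.radians(p[2])),PL[:5],1,np.zeros(2),col)
cv2.imwrite("pics/w1o.png",cv2.resize(im[220:384,120:420],None,fx=2.6,fy=2.6,interpolation=cv2.INTER_CUBIC))
E
```

```text
(no output)
```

View pics/w1o.png

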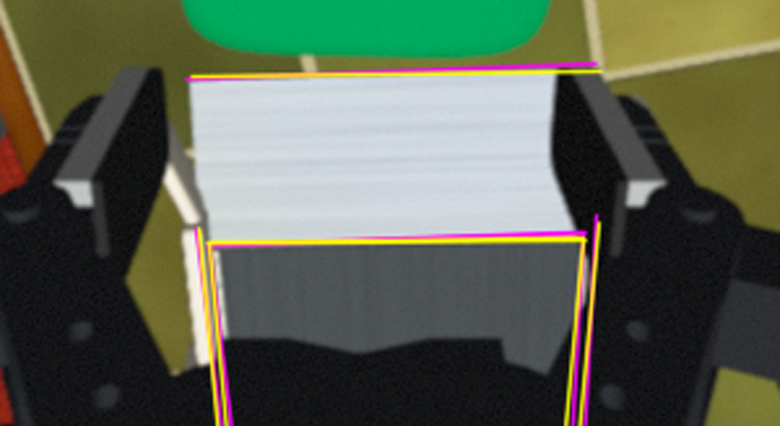

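Wrist fit gives the lid as 110.5×148.5 mm against the true 110×148. So the tub is at (518.4,149.9), yaw -103.3°, and the plate is near (509,-30), yaw -100.6°. I'll plan in the plate frame.

```bash
cat > pl.py <<'E'
# usage: pl.py e  px,py,yawrel,z  ...   (push points in the plate frame, e = TCP distance behind the push point)
import sys
from mv import *
P0=np.array([509,-30.]);PY=-100.6
c,s=np.cos(np.radians(PY)),np.sin(np.radians(PY));M=np.array([[c,-s],[s,c]])
def state():
    o=ctrl.get_obs();Rm=R.from_euler("xyz",o["eef_rot"],degrees=True).as_matrix()
    h=-Rm[:2,1];yaw=np.degrees(np.arctan2(h[1],h[0]))-PY
    p=M.T@(o["ee_pos"][:2]-P0);f=M.T@o["ft_force"][:2]
    return o,p,yaw,f
if __name__=="__main__":
    o,p,yaw,f=state()
    print("t",round(o["t"],2),"TCP plate",p.round(1),"z",o["ee_pos"][2].round(1),"yawrel",round(yaw,2),"F plate",f.round(2),o["ft_force"][2].round(2),"gap",round(o["finger_gap"],1),"torque",o["torque"].round(2))
    e=float(sys.argv[1])
    for a in sys.argv[2:]:
        x,y,w,z=map(float,a.split(","));t=np.radians(w)
        q=P0+M@(np.array([x,y])-e*np.array([np.cos(t),np.sin(t)]))
        _,d,rv=rows((q[0],q[1],z),PY+w,0);print(a,":",", ".join(f"{v:.4f}" for v in [*d,*rv]))
E
python3 pl.py 11 -267,-11.7,-2.7,120 -267,-11.7,-2.7,28
```

```text
t 3.52 TCP plate [-195.7  -18.8] z 206.3 yawrel -1.22 F plate [ 0.17 -0.08] -0.09 gap 72.4 torque [ 0.01 -0.07  0.03]
-267,-11.7,-2.7,120 : 0.1725, 0.1650, 0.0117, 0.0328, 0.0001, 0.0016
-267,-11.7,-2.7,28 : 0.3565, 0.1652, 0.0117, 0.0328, 0.0001, 0.0016
```

Call:
play_rows --increments '[0,0.165,0.012,0.033,0,0,0.7,0,0.165,0.012,0.033,0,0,0.7,0.1,0.165,0.012,0.033,0,0,0.7,0.17,0.165,0.012,0.033,0,0,0.7,0.24,0.165,0.012,0.033,0,0,0.7,0.3,0.165,0.012,0.033,0,0,0.7,0.34,0.165,0.012,0.033,0,0,0.7,0.356,0.165,0.012,0.033,0,0,0.7,0.356,0.165,0.012,0.033,0,0,0.7,0.356,0.165,0.012,0.033,0,0,0.7]'

```text
t: 4.35
ee_pos: [550.0, 244.3, 29.6]
eef_rot: [-25.6, 89.9, -39.0]
ft_force: [0.1, 0.2, 0.4]
finger_gap: 72.5
```

```bash
python3 pl.py 11 -243,-13,-2.7,28 -233,-13.3,-2.7,28; python3 - <<'E'
from h import *
im=ctrl.camera("side");cv2.imwrite("pics/s2.png",cv2.resize(im[120:290,190:390,::-1],None,fx=3.5,fy=3.5))
E
```

```text
t 4.35 TCP plate [-277.2  -10.1] z 29.6 yawrel -2.79 F plate [-0.17  0.06] 0.4 gap 72.5 torque [ 0.04 -0.04  0.01]
-243,-13,-2.7,28 : 0.0032, -0.0465, -0.0025, -0.0020, 0.0017, 0.0008
-233,-13.3,-2.7,28 : 0.0032, -0.0665, -0.0021, -0.0020, 0.0017, 0.0008
```

View pics/s2.png

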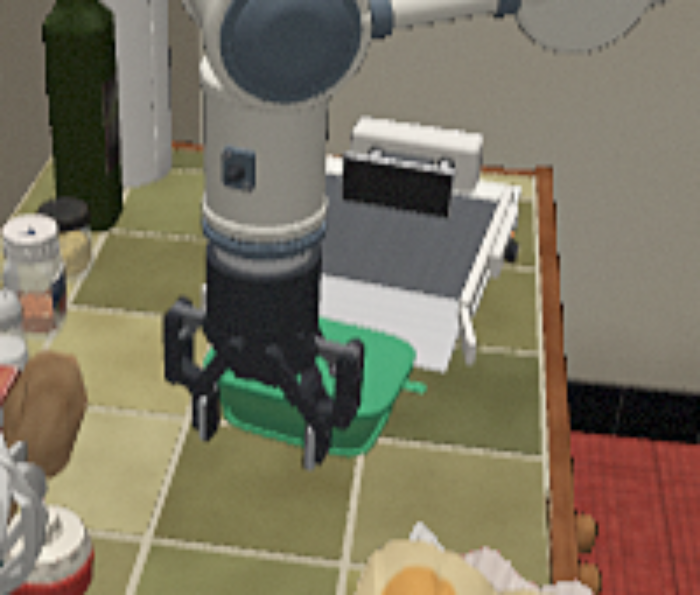

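The fingers hang behind the tub, straddling its long side at crop (205,420) and (312,445). Next I approach until contact.

Call:
play_rows --increments '[0.003,-0.02,-0.001,0,0,0,0.7,0.003,-0.04,-0.002,0,0,0,0.7,0.003,-0.05,-0.002,0,0,0,0.7,0.003,-0.054,-0.002,0,0,0,0.7,0.003,-0.058,-0.002,0,0,0,0.7,0.003,-0.062,-0.002,0,0,0,0.7,0.003,-0.066,-0.002,0,0,0,0.7,0.003,-0.07,-0.002,0,0,0,0.7,0.003,-0.074,-0.002,0,0,0,0.7,0.003,-0.074,-0.002,0,0,0,0.7]'

```text
t: 5.23
ee_pos: [541.2, 209.5, 29.3]
eef_rot: [27.7, 89.8, 14.3]
ft_force: [1.1, 4.1, -0.2]
finger_gap: 72.6
```

```bash
python3 pl.py 11 -233,-13.3,-2.7,28;  python3 - <<'E'
from h import *
im=ctrl.camera("wrist");cv2.imwrite("pics/w3.png",im[:,:,::-1])
hsv=cv2.cvtColor(im,cv2.COLOR_RGB2HSV)
g=((hsv[...,0]>65)&(hsv[...,0]<88)&(hsv[...,1]>130)).astype(np.uint8)
c=max(cv2.findContours(g,0,1)[0],key=cv2.contourArea)[:,0,:]
E
```

```text
t 5.23 TCP plate [-241.4  -12.5] z 29.3 yawrel -2.75 F plate [-4.27  0.33] -0.22 gap 72.6 torque [ 0.67 -0.03  0.02]
-233,-13.3,-2.7,28 : 0.0026, 0.0052, -0.0009, -0.0010, 0.0040, -0.0021
```

View pics/w3.png

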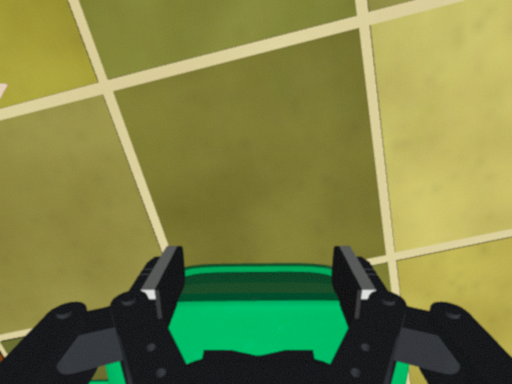

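Contact is even at about 4.3 N with almost no yaw moment. Next stretch is the level, steering to +3° relative to the plate.

```bash
python3 pl.py 11 -220,-13.5,-1.5,28 -210,-13.5,-0.2,28 -200,-13.4,1.2,28 -190,-13,2.5,28
```

```text
t 5.28 TCP plate [-241.3  -12.4] z 29.3 yawrel -2.75 F plate [-5.06  0.58] 0.77 gap 72.6 torque [ 0.66 -0.07  0.01]
-220,-13.5,-1.5,28 : 0.0026, -0.0207, -0.0006, -0.0278, 0.0040, -0.0018
-210,-13.5,-0.2,28 : 0.0025, -0.0407, -0.0001, -0.0567, 0.0041, -0.0017
-200,-13.4,1.2,28 : 0.0025, -0.0607, 0.0005, -0.0878, 0.0041, -0.0017
-190,-13,2.5,28 : 0.0025, -0.0807, 0.0018, -0.1167, 0.0041, -0.0016
```

Call:
play_rows --increments '[0.002,-0.011,0,-0.014,0.002,0,0.7,0.002,-0.021,0,-0.028,0.004,0,0.7,0.002,-0.031,0,-0.042,0.004,0,0.7,0.002,-0.041,0,-0.057,0.004,0,0.7,0.002,-0.051,0,-0.072,0.004,0,0.7,0.002,-0.061,0.001,-0.088,0.004,0,0.7,0.002,-0.071,0.001,-0.102,0.004,0,0.7,0.002,-0.081,0.002,-0.117,0.004,0,0.7]'

```text
t: 5.95
ee_pos: [533.0, 170.8, 29.0]
eef_rot: [74.8, 89.8, 66.8]
ft_force: [-0.3, 5.7, 2.7]
finger_gap: 72.4
```

```bash
python3 pl.py 11 -183,-12.8,3,28 -173,-12.2,3,28 -163,-11.7,3,28 -153,-11.2,3,28; python3 - <<'E'
from h import *
for c in ["scene","side"]:
    im=ctrl.camera(c);cv2.imwrite(f"pics/{c}4.png",cv2.resize(im[130:310,190:450,::-1],None,fx=3,fy=3))
E
```

```text
t 5.95 TCP plate [-201.8  -13.3] z 29.0 yawrel 2.59 F plate [-5.55 -1.32] 2.73 gap 72.4 torque [ 0.94  0.06 -0.06]
-183,-12.8,3,28 : 0.0020, -0.0155, -0.0008, -0.0091, 0.0011, -0.0042
-173,-12.2,3,28 : 0.0020, -0.0356, -0.0005, -0.0091, 0.0011, -0.0042
-163,-11.7,3,28 : 0.0019, -0.0556, -0.0004, -0.0091, 0.0011, -0.0042
-153,-11.2,3,28 : 0.0018, -0.0756, -0.0003, -0.0091, 0.0011, -0.0042
```

View pics/scene4.png

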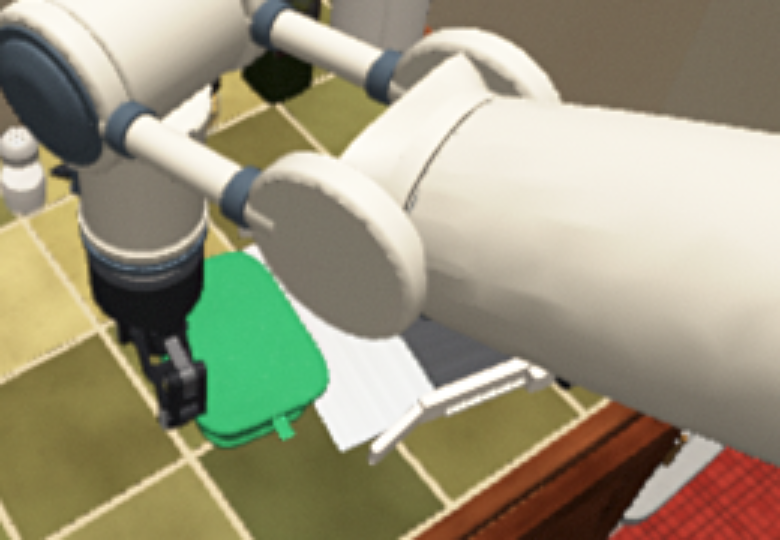

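Call:
play_rows --increments '[-0.002,-0.008,0,-0.005,0,-0.002,0.7,-0.003,-0.016,0,-0.009,0,-0.004,0.7,-0.004,-0.024,0,-0.009,0,-0.004,0.7,-0.005,-0.032,0,-0.009,0,-0.004,0.7,-0.006,-0.04,0,-0.009,0,-0.004,0.7,-0.006,-0.048,0,-0.009,0,-0.004,0.7,-0.007,-0.056,0,-0.009,0,-0.004,0.7,-0.008,-0.064,0,-0.009,0,-0.004,0.7,-0.009,-0.072,0,-0.009,0,-0.004,0.7,-0.01,-0.08,0,-0.009,0,-0.004,0.7]'

```text
t: 6.88
ee_pos: [527.2, 130.5, 33.6]
eef_rot: [-53.2, 90.0, -60.9]
ft_force: [1.2, 6.8, -0.8]
finger_gap: 72.7
```

```bash
python3 pl.py 11 -140,-10.6,3,34 -130,-10,3,35 -120,-9.5,3,36 -110,-9,3,37;python3 - <<'E'
from h import *
for c in ["side"]:
    im=ctrl.camera(c);cv2.imwrite(f"pics/{c}5.png",cv2.resize(im[130:270,220:370,::-1],None,fx=4,fy=4))
E
```

```text
t 6.88 TCP plate [-161.1  -11.6] z 33.6 yawrel 2.93 F plate [-6.9  -0.07] -0.83 gap 72.7 torque [ 0.95 -0.04 -0.05]
-140,-10.6,3,34 : -0.0008, -0.0202, -0.0001, -0.0015, 0.0005, 0.0006
-130,-10,3,35 : -0.0028, -0.0402, 0.0001, -0.0015, 0.0005, 0.0006
-120,-9.5,3,36 : -0.0048, -0.0602, 0.0001, -0.0015, 0.0005, 0.0006
-110,-9,3,37 : -0.0068, -0.0803, 0.0000, -0.0015, 0.0005, 0.0006
```

View pics/side5.png

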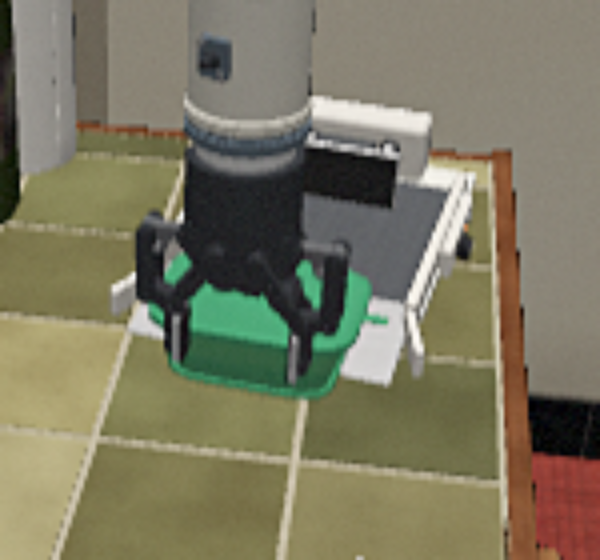

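Call:
play_rows --increments '[-0.001,-0.008,0,0,0,0,0.7,-0.002,-0.016,0,0,0,0,0.7,-0.003,-0.024,0,0,0,0,0.7,-0.004,-0.032,0,0,0,0,0.7,-0.005,-0.04,0,0,0,0,0.7,-0.006,-0.048,0,0,0,0,0.7,-0.007,-0.056,0,0,0,0,0.7,-0.008,-0.064,0,0,0,0,0.7,-0.009,-0.072,0,0,0,0,0.7,-0.01,-0.08,0,0,0,0,0.7]'

```text
t: 7.77
ee_pos: [521.6, 90.3, 38.5]
eef_rot: [-92.1, 90.0, -99.8]
ft_force: [0.4, 5.7, -0.9]
finger_gap: 72.7
```

```bash
python3 pl.py 11 -100,-8.5,3,40 -90,-8,3,42 -80,-7.5,3,44 -70,-7,3,46
```

```text
t 7.77 TCP plate [-120.6   -9.7] z 38.5 yawrel 2.93 F plate [-5.67 -0.68] -0.89 gap 72.7 torque [ 0.95 -0.14  0.03]
-100,-8.5,3,40 : -0.0030, -0.0192, 0.0003, -0.0016, -0.0000, 0.0008
-90,-8,3,42 : -0.0070, -0.0392, 0.0003, -0.0016, -0.0000, 0.0008
-80,-7.5,3,44 : -0.0110, -0.0592, 0.0002, -0.0016, -0.0000, 0.0008
-70,-7,3,46 : -0.0150, -0.0793, 0.0002, -0.0016, -0.0000, 0.0008
```

```bash
python3 - <<'E'
from h import *
for c in ["side"]:
    im=ctrl.camera(c);cv2.imwrite(f"pics/{c}6.png",cv2.resize(im[140:260,230:370,::-1],None,fx=5,fy=5))
E
```

```text
(no output)
```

View pics/side6.png

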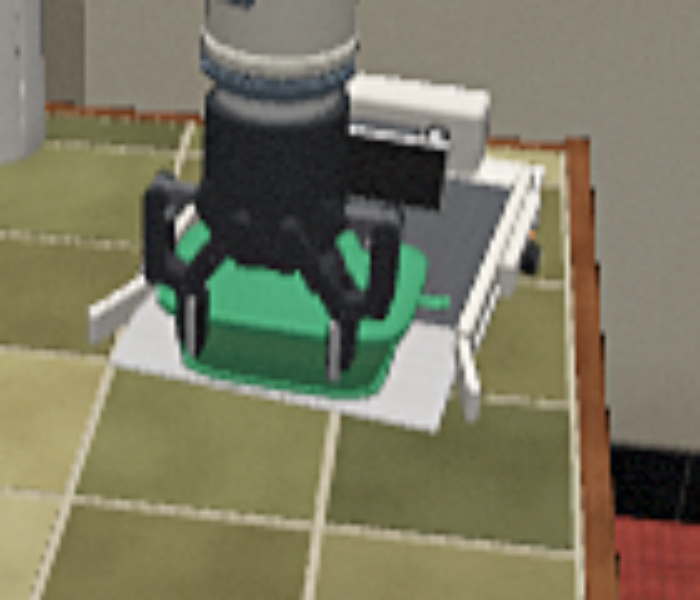

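The finger tips reach well below the lid edge (tip row about 378, lid edge about 340), so there's room to keep raising. On up the ramp.

Call:
play_rows --increments '[-0.001,-0.008,0,0,0,0,0.7,-0.003,-0.016,0,0,0,0,0.7,-0.005,-0.024,0,0,0,0,0.7,-0.006,-0.032,0,0,0,0,0.7,-0.008,-0.04,0,0,0,0,0.7,-0.01,-0.048,0,0,0,0,0.7,-0.012,-0.056,0,0,0,0,0.7,-0.014,-0.064,0,0,0,0,0.7,-0.015,-0.072,0,0,0,0,0.7,-0.017,-0.08,0,0,0,0,0.7]'

```text
t: 8.65
ee_pos: [516.4, 49.6, 47.5]
eef_rot: [-68.3, 89.9, -76.1]
ft_force: [-0.0, 5.1, 3.1]
finger_gap: 72.9
```

```bash
python3 pl.py 11 -60,-6.5,3,48 -50,-6,3,50 -40,-5.5,3,52 -30,-5,2,54;python3 - <<'E'
from h import *
for c in ["side"]:
    im=ctrl.camera(c);cv2.imwrite(f"pics/{c}7.png",cv2.resize(im[130:250,230:370,::-1],None,fx=5,fy=5))
E
```

```text
t 8.65 TCP plate [-79.5  -7.4] z 47.5 yawrel 2.9 F plate [-4.99 -0.95] 3.06 gap 72.9 torque [ 0.8  -0.14 -0.02]
-60,-6.5,3,48 : -0.0010, -0.0171, -0.0002, -0.0023, 0.0006, 0.0016
-50,-6,3,50 : -0.0049, -0.0372, -0.0002, -0.0023, 0.0006, 0.0016
-40,-5.5,3,52 : -0.0089, -0.0572, -0.0002, -0.0023, 0.0006, 0.0016
-30,-5,2,54 : -0.0129, -0.0772, 0.0001, 0.0199, 0.0007, 0.0016
```

View pics/side7.png

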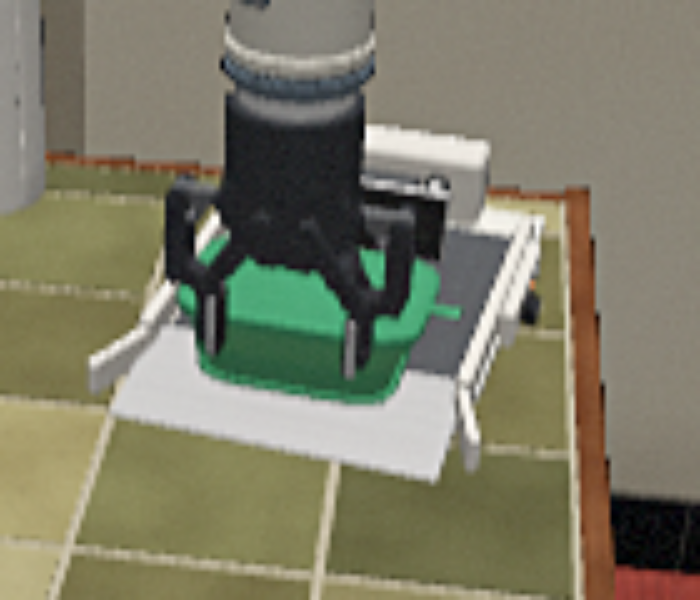

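Call:
play_rows --increments '[-0.004,-0.008,0,-0.002,0,0,0.7,-0.007,-0.016,0,-0.002,0,0,0.7,-0.009,-0.024,0,-0.002,0,0,0.7,-0.011,-0.032,0,-0.002,0,0,0.7,-0.013,-0.04,0,-0.002,0,0,0.7,-0.015,-0.048,0,-0.002,0,0,0.7,-0.017,-0.056,0,-0.002,0,0,0.7,-0.019,-0.064,0,0,0,0,0.7,-0.021,-0.071,0,0.005,0,0,0.7,-0.022,-0.077,0,0.01,0,0,0.7]'

```text
t: 9.53
ee_pos: [511.2, 10.2, 59.1]
eef_rot: [-64.8, 89.9, -73.0]
ft_force: [0.9, 4.7, 0.3]
finger_gap: 72.8
```

```bash
python3 pl.py 11 -20,-4.5,1.6,59 -10,-4.2,1,60 0,-4,0.3,60 5,-4,0,60;python3 - <<'E'
from h import *
for c in ["side"]:
    im=ctrl.camera(c);cv2.imwrite(f"pics/{c}8.png",cv2.resize(im[130:250,230:370,::-1],None,fx=5,fy=5))
E
```

```text
t 9.53 TCP plate [-39.9  -5.2] z 59.1 yawrel 2.39 F plate [-4.83 -0.01] 0.32 gap 72.8 torque [ 0.69 -0.03  0.01]
-20,-4.5,1.6,59 : 0.0002, -0.0179, 0.0000, 0.0175, 0.0013, 0.0028
-10,-4.2,1,60 : -0.0017, -0.0379, 0.0000, 0.0309, 0.0014, 0.0028
0,-4,0.3,60 : -0.0017, -0.0579, -0.0001, 0.0464, 0.0014, 0.0028
5,-4,0,60 : -0.0016, -0.0679, -0.0004, 0.0531, 0.0014, 0.0028
```

View pics/side8.png

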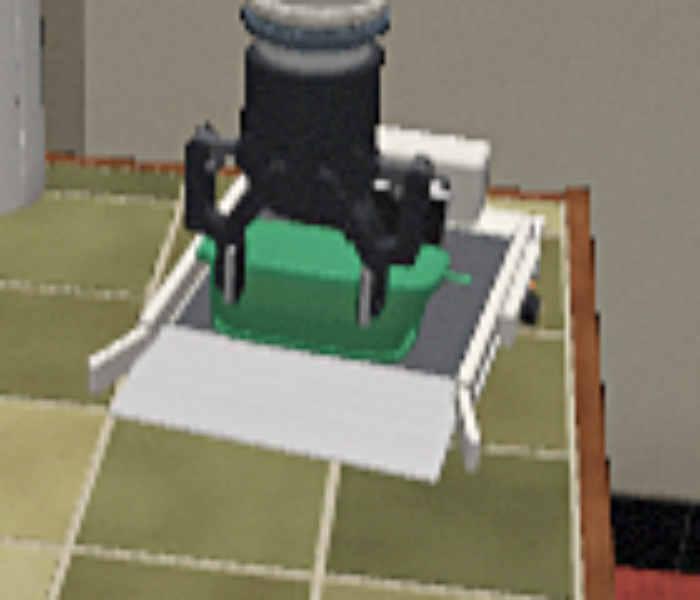

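Rear foot is at the lip now. I'll go a further ~35 mm, straightening to the plate, then back off a few mm so the rear drops onto the deck.

Call:
play_rows --increments '[-0.001,-0.007,0,0.006,0,0.001,0.7,-0.001,-0.014,0,0.012,0,0.002,0.7,-0.001,-0.021,0,0.018,0,0.002,0.7,-0.001,-0.028,0,0.024,0,0.002,0.7,-0.001,-0.036,0,0.03,0,0.002,0.7,-0.001,-0.044,0,0.036,0,0.002,0.7,-0.001,-0.052,0,0.042,0,0.002,0.7,-0.001,-0.06,0,0.048,0,0.002,0.7,-0.001,-0.066,0,0.053,0,0.002,0.7,-0.001,-0.068,0,0.053,0,0.002,0.7]'

```text
t: 10.42
ee_pos: [506.2, -24.6, 59.7]
eef_rot: [-53.7, 89.9, -64.4]
ft_force: [0.8, 4.1, 0.4]
finger_gap: 72.7
```

```bash
python3 pl.py 11 5,-4,0,60 -1,-4,0,60;python3 - <<'E'
from h import *
for c in ["side"]:
    im=ctrl.camera(c);cv2.imwrite(f"pics/{c}9.png",cv2.resize(im[130:250,230:370,::-1],None,fx=5,fy=5))
E
```

```text
t 10.42 TCP plate [-4.8 -3.7] z 59.7 yawrel -0.07 F plate [-4.21  0.04] 0.42 gap 72.7 torque [ 0.69 -0.07 -0.05]
5,-4,0,60 : -0.0007, 0.0024, -0.0005, -0.0016, 0.0014, 0.0020
-1,-4,0,60 : -0.0007, 0.0144, -0.0006, -0.0016, 0.0014, 0.0020
```

View pics/side9.png

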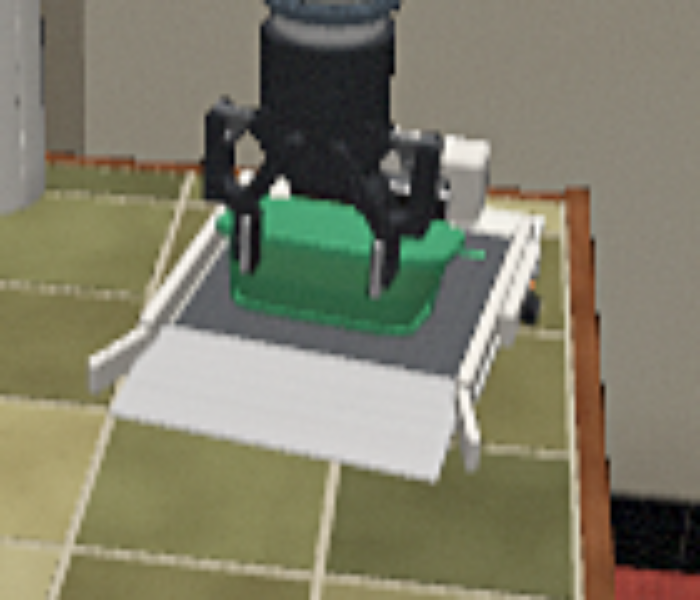

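Call:
play_rows --increments '[0,0.006,0,0,0,0,0.7,0,0.016,0,0,0,0,0.7,0,0.016,0,0,0,0,0.7,0,0.016,0,0,0,0,0.7]'

```text
t: 10.8
ee_pos: [507.5, -15.9, 59.4]
eef_rot: [-79.6, 89.9, -90.2]
ft_force: [-0.6, 3.8, -0.9]
finger_gap: 72.6
```

```bash
python3 pl.py 11 0,-4,0,55 5,-4,0,55;python3 - <<'E'
from h import *
for c in ["side","scene"]:
    im=ctrl.camera(c);b=(130,250,230,370) if c=="side" else (150,270,270,430)
    cv2.imwrite(f"pics/{c}10.png",cv2.resize(im[b[0]:b[1],b[2]:b[3],::-1],None,fx=4.8,fy=4.8))
im=ctrl.camera("wrist");cv2.imwrite("pics/w10.png",im[:,:,::-1])
E
```

```text
t 10.8 TCP plate [-13.6  -4.1] z 59.4 yawrel -0.01 F plate [-3.65 -1.31] -0.88 gap 72.6 torque [ 0.76  0.01 -0.05]
0,-4,0,55 : 0.0087, -0.0052, 0.0001, -0.0003, 0.0002, 0.0013
5,-4,0,55 : 0.0087, -0.0152, 0.0001, -0.0003, 0.0002, 0.0013
```

View pics/side10.png

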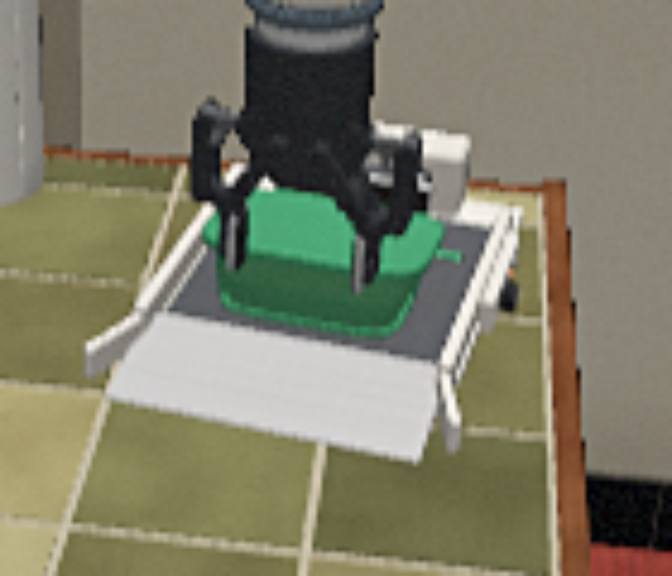

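View pics/w10.png

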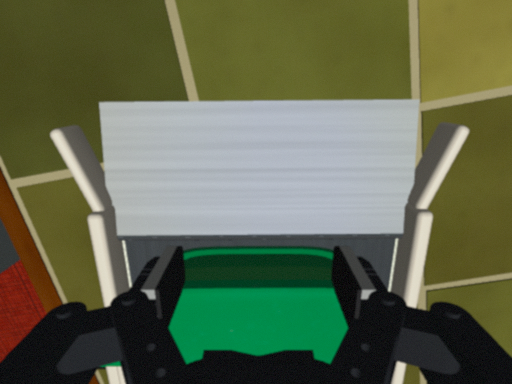

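View pics/scene10.png

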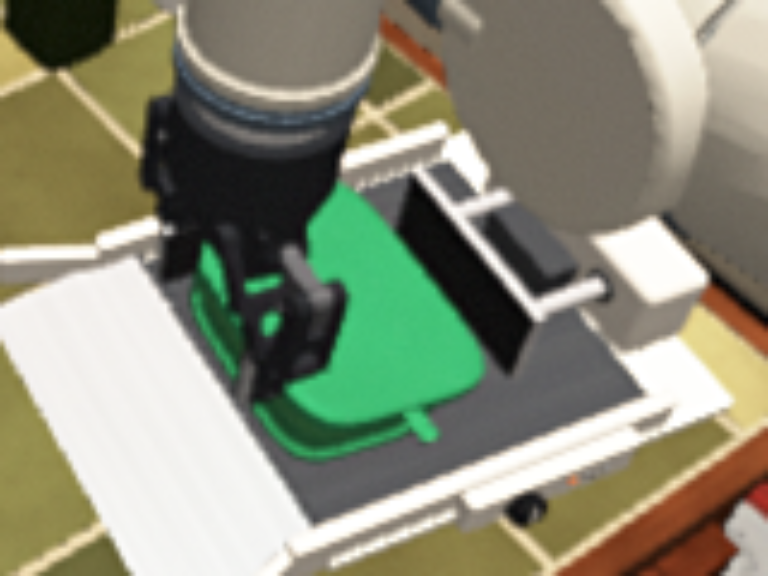

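Force stays at 3.7 N after backing off 9 mm, and the tub seems to have followed slightly. I'll back off further and compare.

Call:
play_rows --increments '[0,0.01,0,0,0,0,0.7,0,0.02,0,0,0,0,0.7,0,0.02,0,0,0,0,0.7,0,0.02,0,0,0,0,0.7]'

```text
t: 11.28
ee_pos: [509.6, -6.6, 59.8]
eef_rot: [-61.8, 89.9, -72.4]
ft_force: [-0.2, -0.5, -0.7]
finger_gap: 72.8
```

```bash
python3 pl.py 11 0,-4,0,55 5,-4,0,55;python3 - <<'E'
from h import *
for c in ["side","scene"]:
    im=ctrl.camera(c);b=(130,250,230,370) if c=="side" else (150,270,270,430)
    cv2.imwrite(f"pics/{c}11.png",cv2.resize(im[b[0]:b[1],b[2]:b[3],::-1],None,fx=4.8,fy=4.8))
im=ctrl.camera("wrist");cv2.imwrite("pics/w11.png",im[:,:,::-1])
E
```

```text
t 11.28 TCP plate [-23.1  -3.7] z 59.8 yawrel -0.02 F plate [ 0.49 -0.11] -0.65 gap 72.8 torque [ 0.03 -0.02  0.03]
0,-4,0,55 : 0.0096, -0.0242, -0.0006, -0.0004, 0.0015, 0.0027
5,-4,0,55 : 0.0096, -0.0342, -0.0006, -0.0004, 0.0015, 0.0027
```

View pics/side11.png

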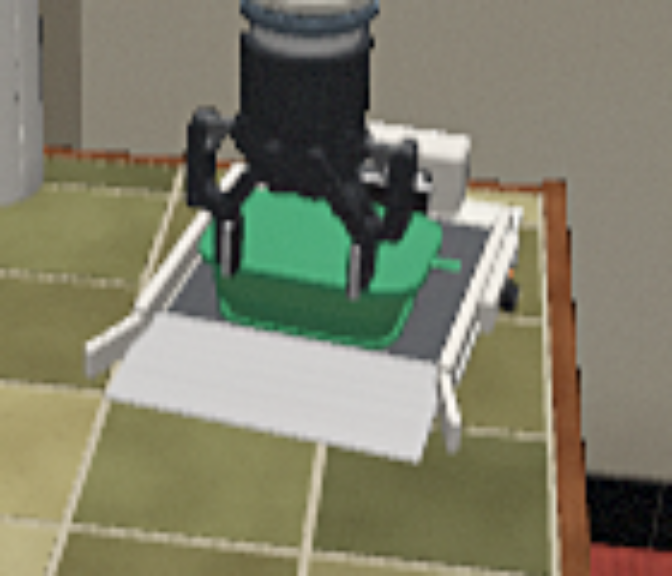

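View pics/w11.png

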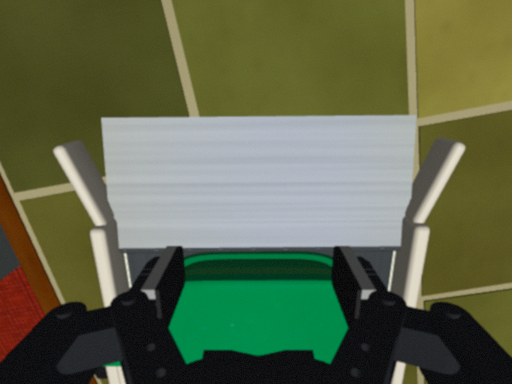

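The tub has now dropped flat (force about 0). The pusher had been holding its rear up by friction. I'll lower the pusher and resume, fast to well short of the earliest possible pad contact.

```bash
python3 pl.py 0 -23,-4,0,46 9,-4,0,46
```

```text
t 11.43 TCP plate [-23.   -3.9] z 59.7 yawrel -0.04 F plate [-0.27 -0.36] -0.48 gap 72.6 torque [ 0.02  0.01 -0.02]
-23,-4,0,46 : 0.0273, 0.0001, -0.0003, -0.0009, 0.0010, 0.0022
9,-4,0,46 : 0.0275, -0.0639, -0.0003, -0.0009, 0.0010, 0.0022
```

Call:
play_rows --increments '[0.027,0,0,0,0.001,0.002,0.7,0.027,-0.004,0,0,0.001,0.002,0.7,0.027,-0.012,0,0,0.001,0.002,0.7,0.027,-0.02,0,0,0.001,0.002,0.7,0.027,-0.028,0,0,0.001,0.002,0.7,0.027,-0.036,0,0,0.001,0.002,0.7,0.027,-0.042,0,0,0.001,0.002,0.7,0.027,-0.048,0,0,0.001,0.002,0.7,0.027,-0.054,0,0,0.001,0.002,0.7,0.027,-0.058,0,0,0.001,0.002,0.7]'

```text
t: 12.27
ee_pos: [504.1, -35.6, 46.4]
eef_rot: [-17.8, 90.0, -28.5]
ft_force: [1.9, 4.0, -1.1]
finger_gap: 72.7
```

```bash
python3 pl.py 0 9,-4,0,46 ; python3 - <<'E'
from h import *
im=ctrl.camera("scene");b=(150,270,270,430)
cv2.imwrite(f"pics/scene12.png",cv2.resize(im[b[0]:b[1],b[2]:b[3],::-1],None,fx=4.8,fy=4.8))
E
```

```text
t 12.27 TCP plate [ 6.4 -3.7] z 46.4 yawrel -0.05 F plate [-4.26  1.14] -1.14 gap 72.7 torque [ 0.66 -0.08  0.03]
9,-4,0,46 : 0.0007, -0.0052, -0.0005, -0.0011, 0.0005, 0.0002
```

View pics/scene12.png

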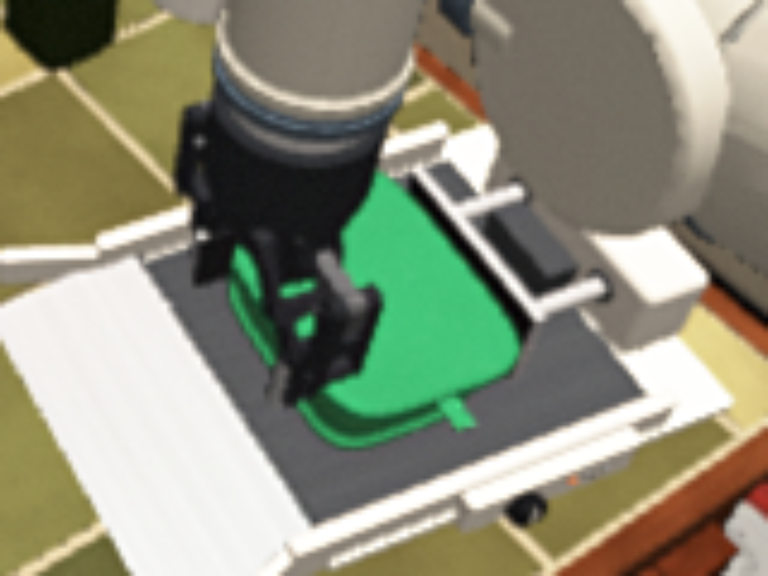

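Sliding friction on the deck reads about 4.2 N (torque 0.66 N·m), and the pad is only a few mm away. From here I go in small steps.

Call:
play_rows --increments '[0,-0.004,0,0,0,0,0.7,0,-0.007,0,0,0,0,0.7,0,-0.01,0,0,0,0,0.7]'

```text
t: 12.57
ee_pos: [503.1, -40.9, 46.3]
eef_rot: [-56.6, 90.0, -67.3]
ft_force: [0.9, 4.3, -0.9]
finger_gap: 72.7
```

```bash
python3 pl.py 0
```

```text
t 12.57 TCP plate [11.8 -3.7] z 46.3 yawrel -0.05 F plate [-4.44  0.13] -0.9 gap 72.7 torque [ 0.65 -0.17 -0.01]
```

Call:
play_rows --increments '[0,-0.003,0,0,0,0,0.7,0,-0.006,0,0,0,0,0.7]'

```text
t: 12.73
ee_pos: [502.6, -44.0, 46.3]
eef_rot: [-54.4, 90.0, -65.1]
ft_force: [1.4, 4.5, -0.4]
finger_gap: 72.5
```

```bash
python3 pl.py 0
```

```text
t 12.73 TCP plate [14.9 -3.8] z 46.3 yawrel -0.05 F plate [-4.64  0.61] -0.39 gap 72.5 torque [ 0.64 -0.17  0.03]
```

Call:
play_rows --increments '[0,-0.003,0,0,0,0,0.7,0,-0.005,0,0,0,0,0.7]'

```text
t: 12.9
ee_pos: [502.1, -46.2, 46.3]
eef_rot: [58.4, 90.0, 47.7]
ft_force: [2.2, 5.6, -1.0]
finger_gap: 72.7
```

```bash
python3 pl.py 0
```

```text
t 12.9 TCP plate [17.2 -3.8] z 46.3 yawrel -0.04 F plate [-5.9   1.09] -0.98 gap 72.7 torque [ 1.04 -0.25 -0.02]
```

Call:
play_rows --increments '[0,-0.003,0,0,0,0,0.7,0,-0.005,0,0,0,0,0.7]'

```text
t: 13.07
ee_pos: [501.8, -47.9, 46.2]
eef_rot: [83.1, 89.9, 72.5]
ft_force: [1.7, 7.3, -2.0]
finger_gap: 72.1
```

```bash
python3 pl.py 0; python3 - <<'E'
from h import *
im=ctrl.camera("scene");b=(150,270,270,430)
cv2.imwrite(f"pics/scene13.png",cv2.resize(im[b[0]:b[1],b[2]:b[3],::-1],None,fx=4.8,fy=4.8))
E
```

```text
t 13.07 TCP plate [19.  -3.8] z 46.2 yawrel -0.01 F plate [-7.45  0.33] -2.05 gap 72.1 torque [ 1.23 -0.3  -0.01]
```

View pics/scene13.png

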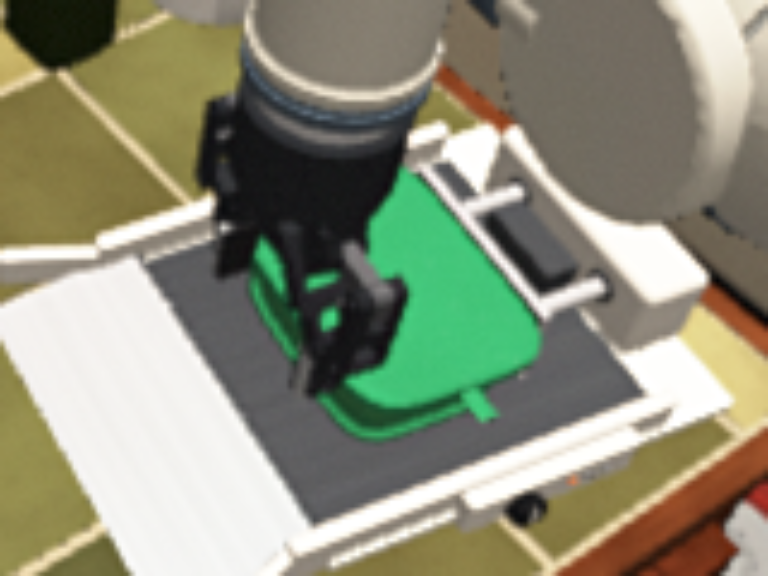

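Contact felt at TCP x ≈ 16: force rose from 4.5 to 7.5 N. I press on towards about 8 N on the pad.

Call:
play_rows --increments '[0,-0.003,0,0,0,0,0.7,0,-0.006,0,0,0,0,0.7]'

```text
t: 13.28
ee_pos: [501.4, -49.8, 46.2]
eef_rot: [87.6, 89.7, 77.0]
ft_force: [1.3, 9.1, -0.7]
finger_gap: 73.1
```

```bash
python3 pl.py 0
```

```text
t 13.28 TCP plate [20.9 -3.9] z 46.2 yawrel 0.03 F plate [-9.23 -0.42] -0.74 gap 73.1 torque [ 1.46 -0.29  0.08]
```

Call:
play_rows --increments '[0,-0.003,0,0,0,0,0.7,0,-0.006,0,0,0,0,0.7,0,-0.008,0,0,0,0,0.7]'

```text
t: 13.53
ee_pos: [500.9, -52.1, 46.1]
eef_rot: [89.3, 89.5, 78.8]
ft_force: [1.9, 11.4, -0.9]
finger_gap: 72.4
```

```bash
python3 pl.py 0
```

```text
t 13.53 TCP plate [23.2 -3.9] z 46.1 yawrel 0.1 F plate [-11.56  -0.23] -0.86 gap 72.4 torque [ 1.78 -0.42  0.01]
```

Call:
play_rows --increments '[0,-0.004,0,0,0,0,0.7,0,-0.005,0,0,0,0,0.7,0,-0.005,0,0,0,0,0.7,0,-0.005,0,0,0,0,0.7,0,-0.005,0,0,0,0,0.7,0,-0.005,0,0,0,0,0.7]'

```text
t: 14.03
ee_pos: [500.7, -52.5, 46.0]
eef_rot: [89.7, 89.3, 79.3]
ft_force: [2.7, 11.7, -1.0]
finger_gap: 72.7
```

```bash
python3 pl.py 0; python3 - <<'E'
from h import *
im=ctrl.camera("scene");b=(150,270,270,430)
cv2.imwrite(f"pics/scene14.png",cv2.resize(im[b[0]:b[1],b[2]:b[3],::-1],None,fx=4.8,fy=4.8))
o=ctrl.get_obs();print(o["ft_force"].round(1),o["torque"].round(2))
E
```

```text
t 14.03 TCP plate [23.7 -4. ] z 46.0 yawrel 0.17 F plate [-12.05   0.5 ] -1.03 gap 72.7 torque [ 1.82 -0.36 -0.02]
[ 2.2 11.4 -0.9] [ 1.82 -0.39 -0.01]
```

Held about 0.6 s at roughly 12 N total, so about 7.5 N on the pad (around 8 mm of give, short of the 12 mm end). Now I back off slowly, straight back.

Call:
play_rows --increments '[0,0,0,0,0,0,0.7,0,0.002,0,0,0,0,0.7,0,0.004,0,0,0,0,0.7,0,0.006,0,0,0,0,0.7,0,0.008,0,0,0,0,0.7,0,0.01,0,0,0,0,0.7,0,0.013,0,0,0,0,0.7,0,0.017,0,0,0,0,0.7,0,0.022,0,0,0,0,0.7,0,0.03,0,0,0,0,0.7]'

```text
t: 14.92
ee_pos: [503.5, -37.8, 46.3]
eef_rot: [88.8, 89.3, 78.3]
ft_force: [-0.7, 0.2, 0.3]
finger_gap: 72.5
```

```bash
python3 pl.py 0
```

```text
t 14.92 TCP plate [ 8.7 -4. ] z 46.3 yawrel 0.15 F plate [-0.07 -0.77] 0.32 gap 72.5 torque [ 0.03 -0.01 -0.04]
```

Free of the tub (force 0). I'll retreat further back and rise clear, then inspect.

Call:
play_rows --increments '[0,0.03,0,0,0,0,0.7,0,0.06,0,0,0,0,0.7,-0.02,0.09,0,0,0,0,0.7,-0.08,0.12,0,0,0,0,0.7,-0.15,0.15,0,0,0,0,0.7,-0.22,0.18,0,0,0,0,0.7,-0.29,0.22,0,0,0,0,0.7,-0.32,0.26,0,0,0,0,0.7,-0.32,0.28,0,0,0,0,0.7,-0.32,0.28,0,0,0,0,0.7]'

```text
t: 15.75
ee_pos: [529.0, 100.1, 208.7]
eef_rot: [80.4, 89.3, 70.1]
ft_force: [-1.4, -0.1, -0.5]
finger_gap: 72.7
```

```bash
python3 pl.py 0; python3 - <<'E'
from h import *
for c,b in dict(scene=(130,280,250,440),side=(120,250,230,370)).items():
    im=ctrl.camera(c)
    cv2.imwrite(f"pics/{c}15.png",cv2.resize(im[b[0]:b[1],b[2]:b[3],::-1],None,fx=4,fy=4))
im=ctrl.camera("wrist");cv2.imwrite("pics/w15.png",im[:,:,::-1])
E
```

```text
t 15.75 TCP plate [-131.6   -4.2] z 208.7 yawrel 0.3 F plate [ 0.4  -1.37] -0.45 gap 72.7 torque [ 0.06  0.   -0.03]
```

View pics/scene15.png

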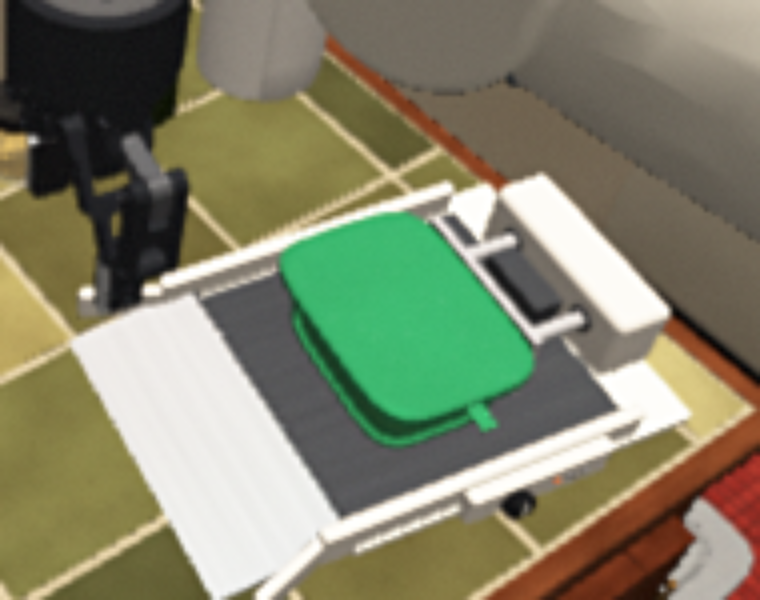

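View pics/side15.png

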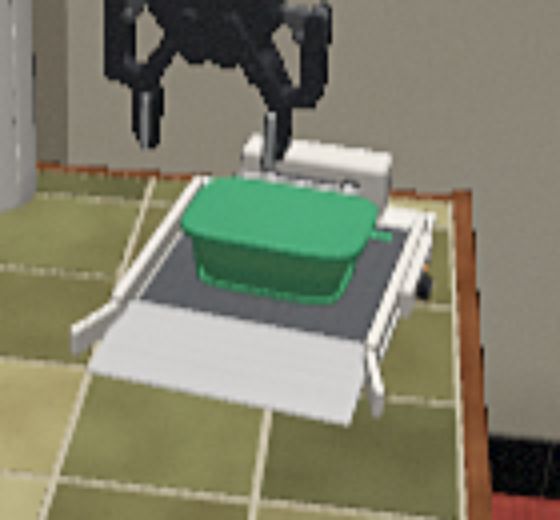

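View pics/w15.png

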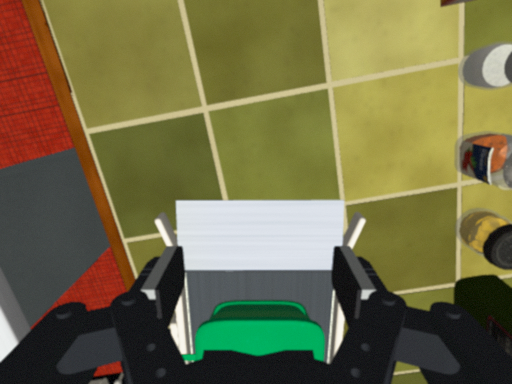

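All three pictures show the tub flat on the deck behind the lip. Its lid edge is parallel to the lip and the pad (scene: lid front edge meets the pad from (440,220) to (535,340)), and the gripper is well clear. I'm handing in.

```bash
python3 - <<'E'
from h import *
print(ctrl.hand_in())
E
```

```text
the job is handed in; nothing more can be done
None
```

I pushed the tub up the ramp and over the lip with the two open fingers, pressed it on into the bumper, backed off and handed the job in at about 16 s.

- **Bumper:** it gave from TCP plate x ≈ 16 mm. Pushing force rose from about 4.4 N of sliding friction to about 12 N, so roughly 7.5 N and about 8 mm of give on the pad. That was held for about 0.5 s, below the 11 N end stop and far below 18 N.
- **Final check:** the last pictures show the tub flat and square on the deck with its lid edge against the pad. The gripper was clear and the force reading close to zero (noise up to about 1.4 N). I never went near the bystanders; the final pictures only partly show them, so I did not check each one.
- **Hang-up at the lip:** just behind the lip the pusher was holding the tub's rear up by friction, and the tub came back a few mm with it. I backed off until it dropped flat on the deck, then lowered the fingers and pushed on.
- **Measurement disagreements:** the first estimates from the scene and side cameras differed by 1–3 cm. I settled them with the wrist view, where the lid measured 110.5 × 148.5 mm against the true 110 × 148 mm.

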